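# Test the locking stay of a lift-up record locker

### The job

Check that the stay of the wide record locker works: raise its lift-up flap, which has a black grip near its lower edge, until the stay locks, and let go so that it stays up by itself for a second or so. Then press the steel release plate on top of the locker to unlock the stay, and leave the flap fully shut. Leave the flap of the narrow locker beside it shut.

Things in the scene. Friction and masses are not known exactly. Their poses are not given: they have to be found in the camera images.
- locker: Wide red steel record locker, 200 deep (x), 240 wide (y), 210 high, fixed. Origin: centre of its underside, z up; its sloping front faces -x, its back +x. Its flap, a 180 x 240 plate 12 thick, turns about a level line along y at x=-10, z=220 and when shut slopes from there 60 degrees down to the front. A steel stay arm and catch nose stand on top at y=38 to 61, up to z=275.
- flap_grip (a point): Centre of the black grip on the wide flap: a disc 30 in diameter, 16 thick, on a stem; its flat sides face the locker's +y and -y. It lies at y=0, 155 along the flap from the hinge line and 46 out from the flap's mid plane, which holds the hinge line: at (-127, 0, 109) in the locker's frame when shut.
- release_plate (a point): Middle of the upper face of the level steel release plate on top of the wide locker, 40 (x) by 64 clear (y), at (40, 0, 247) in the locker's frame, with 32 free below it. Pressed straight down it unlocks the stay. The narrow locker has none.
- flap (a joint): Wide locker's flap (rad): 0 shut, grows as its lower edge rises; 1.05 level, 1.42 end stop. Past about 1.25 the stay clicks in by itself; let go, the flap then settles back to about 1.2 and holds. 0.4 to 0.65 kg, hinge damping 0.8 N m s/rad: when not locked it sinks shut by itself, gently, in 2 to 3 s.
- catch (a joint): Catch that carries the release plate (rad): 0 at rest, held up by a spring, 0.3 fully pressed. The plate's middle goes down 5 mm per 0.1 rad; pressed by 0.2 (10 mm, 3 to 6 N) the stay is surely free and the flap sinks; it does not catch again on the way down. The plate springs back when let go.
- narrow_flap (a joint): Flap of the narrow red locker (160 wide, else alike, no release plate), a bystander left or right of the wide one (rad): 0 shut.

How it is judged:
By the outcome, as a careful person would: the job done as asked, in the order asked, and still so for the second after the job is handed in, with the robot touching nothing.
It also fails if it takes over 58 s, if anything falls off the work surface, if the arm or the gripper's body presses on something with over 40 N, if the wrist force passes 120 N, or if a joint passes its speed limit or range.

### The arm

A 6-joint arm with a two-finger parallel gripper is mounted at the origin on the work surface. World frame = base frame: x ahead of the robot, y to its left, z up, the work surface at z = 0. Lengths are in mm, angles in rad, forces in N, time in s.
With the tool pointing down it reaches from about 300 to 850 mm from the base axis. Payload 4.2 kg.
Tool frame: the origin (TCP) lies at the very end of the fingers, on their centre line; the grasp point (between the pads) lies 19 mm behind it; z points along the fingers, y is the line along which they close (so a half turn about z gives the same grasp; the last joint's range is limited). The gripper opens to 91 mm and grips with 3 to 60 N. Pads are 32 mm wide; open, the fingers measure 118 mm over their backs; the gripper's body (76 mm by 178 mm) begins 60 mm behind the grasp point.
Start: joints at [1.213, 0.32, 1.565, -0, 1.257, -0.02], TCP at [190.566, 542.522, 189.676] pointing down, gripper open.
Joint ranges: [-3.11, 3.11], [-0.84, 2.01], [0.21, 2.61], [-1.34, 4.49], [0.05, 2.63], [-2.56, 2.56]. Speed limits (rad/s): [2.57, 2.57, 3.14, 3.14, 3.14, 3.14].

### API

Orientations are given as [roll, pitch, yaw] about the fixed x, y, z axes, in that order (R = Rz(yaw) Ry(pitch) Rx(roll)).
In Python, from station import * gives the robot as it stands.
- The arm moves only by the shell command python3 -m jog 'ROWS' [FORCE]. ROWS is JSON, a list of rows, each an object of numbers: "wx", "wy", "wz": the turn, a rotation vector about the tool's x, y, z each as a share of 1.5 rad, from -1 to 1; "dx", "dy", "dz": the shift along the tool's x, y, z each as a share of 0.4 m, from -1 to 1; "claw": the closure, from -1 (fully open) to 1 (shut), so that 0 is half open. In form: [{"wx": .., "wy": .., "wz": .., "dx": .., "dy": .., "dz": .., "claw": ..}, ...]. A call has exactly 8 rows; each row is the pose to reach, as a shift and turn from the pose commanded when the call began, along the tool's axes at that moment; what a row does not reach only later rows make up. A row lasts 1/8 s, in which the tool goes at most 62.5 mm and 10.7 degrees, less where a joint would pass 70% of its speed; a pose out of reach is approached as far as the arm can. A call with a number of a shift or a turn outside -1 to 1 is refused whole. A call with a gripper value outside its range is refused whole. The fingers move at their own pace and stop on an object; FORCE is the grip in N (left out, the last holds). Time passes only in rows, so rows that repeat a pose let the fingers close, or fill a call up. It gives the time, the measured TCP pose, the force, the opening and the grip force at its end, in the units of the state.
- observe(): the state, without advancing time (a new reading comes with each control period).
- camera(name): name is "scene" or "top"; returns a dict with "color" (400x640x3 uint8, red, green, blue), "range_z" (400x640 float32, mm along the optical axis (not along the pixel's ray), 0 where there is no reading), "camera_matrix" (3x3 intrinsics, pixels), "T" (4x4, takes a point from camera to world coordinates). Camera axes: x right, y down, z forward; pixel columns grow to the right and rows downward; lengths in mm; the calibration is good to about 2 mm. A picture is of the moment at which its call begins.
- hand_in(): hands the job in; it is judged then, once.
The state is a dict: "time": time; "joint_pos": joint angles; "qd": joint speeds; "joint_efforts": joint torques, N m; "eef_pos": TCP position; "tool_rot": TCP orientation; "contact_force": force on the tool from outside, world axes, zero at the start; "ft_torque": the same for the moment, N m; "opening": finger opening in mm; "grasp_force": force on a finger pad.
Only numpy, scipy, OpenCV 4.12 (cv2) and the standard library are available. Lean on these libraries where they do the work, as an engineer would, in place of code of your own. Each camera call takes 0.05 s, during which the arm holds its last target. There are 200 camera calls.

## Working session

There is one attempt and no reset: what is moved stays moved. The work goes in short steps, Python scripts to look and compute and a shell command to move; the robot and the scene stay as the last step left them, time stands still between calls to the robot, and variables do not carry over. Pictures are saved under pics/ and viewed, at most 10 in all, crops included, and the job is handed in when it is done.

```bash
ls; mkdir -p pics; python3 - <<'E'
from station import *
import cv2,numpy as np
s=observe();print(s['time'],s['eef_pos'],s['tool_rot'],s['opening'])
ims=[]
for n in("scene","top"):
    c=camera(n);np.savez('c_'+n,**c);ims.append(c['color'][:,:,::-1]);print(c['T'].round(2).tolist(),c['camera_matrix'].tolist())
im=np.vstack(ims);cv2.imwrite('pics/a.png',cv2.resize(im,(480,600)))
cv2.imwrite('pics/t.png',ims[1]); cv2.imwrite('pics/s.png',ims[0])
E
```

```text
pics
0.0 [190.37662559 541.97668505 188.82577702] [-3.13981608e+00 -3.41267300e-05  2.80374834e+00] 91.30615783981769
[[0.74, 0.43, -0.52, 982.65], [0.67, -0.49, 0.55, -445.55], [-0.02, -0.76, -0.65, 670.73], [0.0, 0.0, 0.0, 1.0]] [[363.27659456937795, 0.0, 319.9749477898157], [0.0, 363.27659456937795, 197.81744407063093], [0.0, 0.0, 1.0]]
[[-0.01, -1.0, 0.09, 489.77], [-1.0, 0.01, -0.01, -2.91], [0.01, -0.09, -1.0, 1019.86], [0.0, 0.0, 0.0, 1.0]] [[408.70433585229574, 0.0, 316.5209299401822], [0.0, 408.70433585229574, 206.47443803304876], [0.0, 0.0, 1.0]]
```

View pics/t.png

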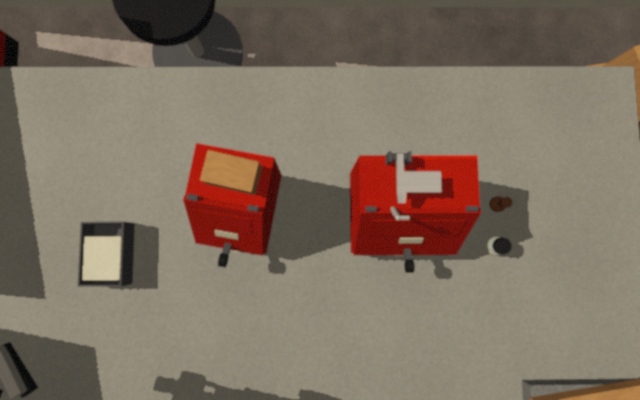

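View pics/s.png

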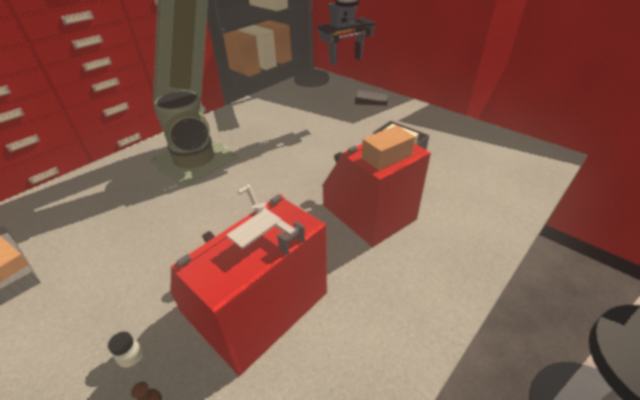

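The top view shows the wide locker around (415,205), its grip at (409,263) and its plate at (420,182). Its front faces the robot, and the narrow locker stands to the left around (232,200) with a box on top. Next I'll measure the locker pose.

```bash
python3 - <<'E'
import numpy as np,cv2
def pts(n):
    c=np.load(f'c_{n}.npz');K=c['camera_matrix'];z=c['range_z'];v,u=np.mgrid[:400,:640]
    p=np.stack([(u-K[0,2])/K[0,0]*z,(v-K[1,2])/K[1,1]*z,z],-1)
    return c['color'].astype(int),p@c['T'][:3,:3].T+c['T'][:3,3],u,v,z
for n,(u0,u1,v0,v1) in dict(top=(335,490,140,285),scene=(160,340,180,380)).items():
    C,P,u,v,z=pts(n); roi=(u>u0)&(u<u1)&(v>v0)&(v<v1)&(z>0)
    R,G,B=C[...,0],C[...,1],C[...,2]; red=(R>90)&(G<60)&(B<60)
    t=P[roi&red&(P[...,2]>203)&(P[...,2]<217)]
    r=cv2.minAreaRect(t[:,:2].astype(np.float32));print(n,'red top',len(t),r,cv2.boxPoints(r).round(1).tolist(),np.median(t[:,2]))
    m=roi&(abs(R-B)<40)&(R>110)&(abs(P[...,2]-247)<8);t=P[m]
    r=cv2.minAreaRect(t[:,:2].astype(np.float32));print(' plate',len(t),r,t.mean(0).round(1))
    m=roi&(R<70)&(P[...,2]>90)&(P[...,2]<140)&(v>v0+(100 if n=='top' else 0))
    t=P[m];print(' grip',len(t),t.mean(0).round(1) if len(t) else'',np.c_[t.min(0),t.max(0)].round(0).tolist() if len(t) else '')
    if n=='top':
        # flap plane normal
        t=P[roi&red&(P[...,2]>90)&(P[...,2]<195)&(v>215)&(v<250)&(u>365)&(u<455)];c=t-t.mean(0);nn=np.linalg.svd(c,full_matrices=False)[2][2];print(' flap normal',nn.round(3),t.mean(0).round(1),len(t))
E
```

```text
top red top 5334 ((602.6181030273438, -220.33851623535156), (240.43380737304688, 127.93284606933594), 89.83551788330078) [[538.2999877929688, -340.3999938964844], [666.2000122070312, -340.70001220703125], [666.9000244140625, -100.30000305175781], [539.0, -99.9000015258789]] 210.7406992036885
 plate 1068 ((608.8704223632812, -205.06619262695312), (122.75894927978516, 95.48240661621094), 2.0016541481018066) [ 611.6 -204.3  247.4]
 grip 109 [ 443.4 -217.6  119. ] [[430.0, 456.0], [-227.0, -211.0], [102.0, 127.0]]
 flap normal [-0.878  0.005  0.479] [ 507.  -213.5  145.2] 2208
scene red top 1433 ((622.7489624023438, -222.59625244140625), (234.23365783691406, 93.18795776367188), 89.8056640625) [[575.7999877929688, -339.6000061035156], [668.9000244140625, -339.8999938964844], [669.7000122070312, -105.5999984741211], [576.5999755859375, -105.30000305175781]] 209.72078477805235
 plate 196 ((606.1499633789062, -187.15542602539062), (123.75254821777344, 58.00757598876953), 2.901585102081299) [ 621.4 -175.8  244.8]
 grip 0
```

```bash
python3 -m jog '[{"wz":-0.05,"dx":-0.09,"dy":-0.11,"dz":-0.02},{"wz":-0.1,"dx":-0.18,"dy":-0.22,"dz":-0.05},{"wz":-0.15,"dx":-0.27,"dy":-0.34,"dz":-0.1},{"wz":-0.2,"dx":-0.36,"dy":-0.46,"dz":-0.15},{"wz":-0.225,"dx":-0.45,"dy":-0.58,"dz":-0.15},{"wz":-0.225,"dx":-0.54,"dy":-0.7,"dz":-0.15},{"wz":-0.225,"dx":-0.63,"dy":-0.81,"dz":-0.15},{"wz":-0.225,"dx":-0.63,"dy":-0.81,"dz":-0.15}]' 10
```

```text
schema error: expected keys wx, wy, wz, dx, dy, dz, claw
```

```bash
python3 -m jog '[{"wx":0,"wy":0,"wz":-0.05,"dx":-0.09,"dy":-0.11,"dz":-0.02,"claw":-1},{"wx":0,"wy":0,"wz":-0.1,"dx":-0.18,"dy":-0.22,"dz":-0.05,"claw":-1},{"wx":0,"wy":0,"wz":-0.15,"dx":-0.27,"dy":-0.34,"dz":-0.1,"claw":-1},{"wx":0,"wy":0,"wz":-0.2,"dx":-0.36,"dy":-0.46,"dz":-0.15,"claw":-1},{"wx":0,"wy":0,"wz":-0.225,"dx":-0.45,"dy":-0.58,"dz":-0.15,"claw":-1},{"wx":0,"wy":0,"wz":-0.225,"dx":-0.54,"dy":-0.7,"dz":-0.15,"claw":-1},{"wx":0,"wy":0,"wz":-0.225,"dx":-0.63,"dy":-0.81,"dz":-0.15,"claw":-1},{"wx":0,"wy":0,"wz":-0.225,"dx":-0.63,"dy":-0.81,"dz":-0.15,"claw":-1}]' 10; python3 -c "
from station import *;s=observe();print(s['tool_rot'],s['joint_pos'])"
```

```text
time: 1.1
eef_pos: [321.6, 150.1, 249.5]
tool_rot: [-3.141, 0.0, 3.133]
contact_force: [-0.3, 0.6, 0.6]
opening: 91.2
grasp_force: 0.0
[-3.14085262e+00  1.85778418e-04  3.13344689e+00] [ 4.05098461e-01 -7.63718448e-02  1.88034759e+00 -7.73247071e-04
  1.33774402e+00 -1.15737341e+00]
```

```bash
python3 -m jog '[{"wx":0,"wy":0,"wz":0,"dx":-0.05,"dy":-0.14,"dz":0,"claw":-1},{"wx":0,"wy":0,"wz":0,"dx":-0.09,"dy":-0.28,"dz":0,"claw":-1},{"wx":0,"wy":0,"wz":0,"dx":-0.14,"dy":-0.42,"dz":0,"claw":-1},{"wx":0,"wy":0,"wz":0,"dx":-0.19,"dy":-0.56,"dz":0,"claw":-1},{"wx":0,"wy":0,"wz":0,"dx":-0.24,"dy":-0.7,"dz":0,"claw":-1},{"wx":0,"wy":0,"wz":0,"dx":-0.28,"dy":-0.83,"dz":0,"claw":-1},{"wx":0,"wy":0,"wz":0,"dx":-0.304,"dy":-0.923,"dz":0,"claw":-1},{"wx":0,"wy":0,"wz":0,"dx":-0.304,"dy":-0.923,"dz":0,"claw":-1}]' 10
```

```text
time: 2.1
eef_pos: [443.4, -216.8, 248.6]
tool_rot: [3.141, -0.001, 3.14]
contact_force: [-0.4, 0.5, -0.3]
opening: 91.7
grasp_force: 0.0
```

```bash
python3 -m jog '[{"wx":0,"wy":0,"wz":0,"dx":0,"dy":0,"dz":0.1,"claw":-1},{"wx":0,"wy":0,"wz":0,"dx":0,"dy":0,"dz":0.2,"claw":-1},{"wx":0,"wy":0,"wz":0,"dx":0,"dy":0,"dz":0.3,"claw":-1},{"wx":0,"wy":0,"wz":0,"dx":0,"dy":0,"dz":0.35,"claw":-1},{"wx":0,"wy":0,"wz":0,"dx":0,"dy":0,"dz":0.39,"claw":-1},{"wx":0,"wy":0,"wz":0,"dx":0,"dy":0,"dz":0.4,"claw":-1},{"wx":0,"wy":0,"wz":0,"dx":0,"dy":0,"dz":0.4,"claw":-1},{"wx":0,"wy":0,"wz":0,"dx":0,"dy":0,"dz":0.4,"claw":-1}]' 10; python3 - <<'E'
from station import *
import cv2
c=camera('top');cv2.imwrite('pics/b.png',cv2.resize(c['color'][130:300,320:520,::-1],None,fx=3,fy=3))
E
```

```text
time: 3.1
eef_pos: [443.1, -215.7, 90.4]
tool_rot: [-3.141, 0.001, -3.141]
contact_force: [-0.4, 0.7, 0.8]
opening: 91.3
grasp_force: 0.0
```

View pics/b.png

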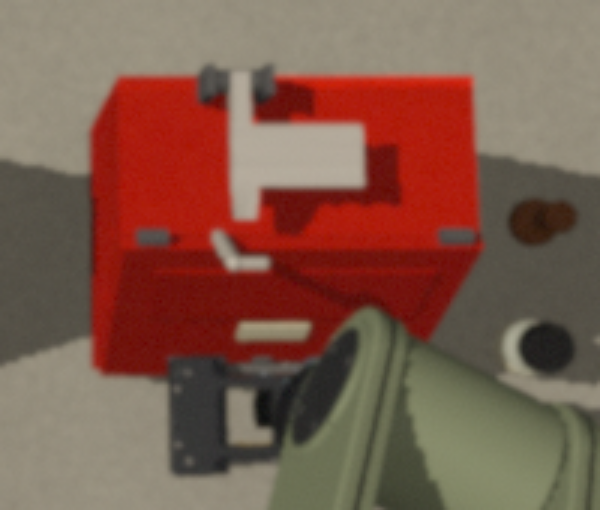

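The gripper straddles the grip from above, with the body clear of the flap. Next I'll centre it and close.

```bash
python3 -m jog '[{"wx":0,"wy":0,"wz":0,"dx":0.005,"dy":-0.008,"dz":0,"claw":-0.5},{"wx":0,"wy":0,"wz":0,"dx":0.005,"dy":-0.008,"dz":0,"claw":1},{"wx":0,"wy":0,"wz":0,"dx":0.005,"dy":-0.008,"dz":0,"claw":1},{"wx":0,"wy":0,"wz":0,"dx":0.005,"dy":-0.008,"dz":0,"claw":1},{"wx":0,"wy":0,"wz":0,"dx":0.005,"dy":-0.008,"dz":0,"claw":1},{"wx":0,"wy":0,"wz":0,"dx":0.005,"dy":-0.008,"dz":0,"claw":1},{"wx":0,"wy":0,"wz":0,"dx":0.005,"dy":-0.008,"dz":0,"claw":1},{"wx":0,"wy":0,"wz":0,"dx":0.005,"dy":-0.008,"dz":0,"claw":1}]' 15; python3 - <<'E'
import numpy as np
a0=np.arctan2(-111.2,-117.3);r=161.6
for t in np.arange(0,1.41,.1):
    # raise: clockwise in (x,z)? grip starts at (-117,-111), rises via (-161,0)
    a=a0-t; x,z=r*np.cos(a)+117.3,r*np.sin(a)+111.2
    print(round(t,2),'dx',round(-x/400,3),'dz',round(-z/400,3))
E
```

```text
time: 4.15
eef_pos: [440.4, -218.7, 89.6]
tool_rot: [3.141, 0.0, 3.141]
contact_force: [-0.8, -0.8, -0.2]
opening: 15.8
grasp_force: 15.0
0.0 dx -0.0 dz -0.0
0.1 dx 0.026 dz -0.031
0.2 dx 0.049 dz -0.064
0.3 dx 0.069 dz -0.099
0.4 dx 0.085 dz -0.136
0.5 dx 0.097 dz -0.175
0.6 dx 0.106 dz -0.214
0.7 dx 0.11 dz -0.254
0.8 dx 0.11 dz -0.295
0.9 dx 0.107 dz -0.335
1.0 dx 0.099 dz -0.375
1.1 dx 0.087 dz -0.413
1.2 dx 0.072 dz -0.451
1.3 dx 0.053 dz -0.486
1.4 dx 0.03 dz -0.52
```

```bash
python3 -m jog '[{"wx":0,"wy":0,"wz":0,"dx":0.013,"dy":0,"dz":-0.015,"claw":1},{"wx":0,"wy":0,"wz":0,"dx":0.026,"dy":0,"dz":-0.031,"claw":1},{"wx":0,"wy":0,"wz":0,"dx":0.049,"dy":0,"dz":-0.064,"claw":1},{"wx":0,"wy":0,"wz":0,"dx":0.069,"dy":0,"dz":-0.099,"claw":1},{"wx":0,"wy":0,"wz":0,"dx":0.085,"dy":0,"dz":-0.136,"claw":1},{"wx":0,"wy":0,"wz":0,"dx":0.097,"dy":0,"dz":-0.175,"claw":1},{"wx":0,"wy":0,"wz":0,"dx":0.106,"dy":0,"dz":-0.214,"claw":1},{"wx":0,"wy":0,"wz":0,"dx":0.106,"dy":0,"dz":-0.214,"claw":1}]' 20
python3 - <<'E'
from station import *
import cv2
c=camera('scene');cv2.imwrite('pics/c.png',c['color'][:,:,::-1])
E
```

```text
time: 5.15
eef_pos: [400.0, -218.6, 177.0]
tool_rot: [3.141, 0.006, 3.14]
contact_force: [8.0, 3.3, -1.9]
opening: 16.0
grasp_force: 20.0
```

View pics/c.png

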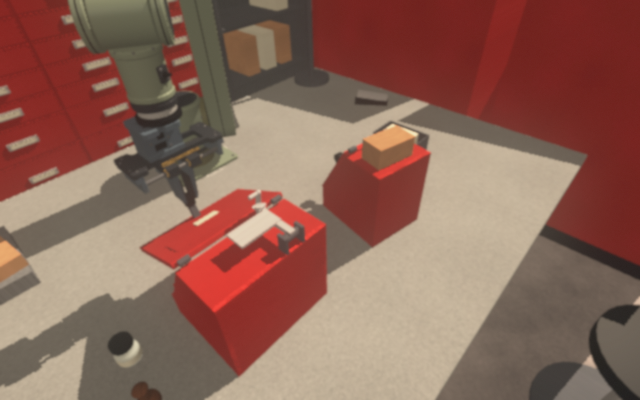

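The flap is following the gripper, at about 0.6 rad, with small forces. I'll continue up past the click.

```bash
python3 -m jog '[{"wx":0,"wy":0,"wz":0,"dx":0.002,"dy":0,"dz":-0.020,"claw":1},{"wx":0,"wy":0,"wz":0,"dx":0.002,"dy":0,"dz":-0.040,"claw":1},{"wx":0,"wy":0,"wz":0,"dx":0.001,"dy":0,"dz":-0.081,"claw":1},{"wx":0,"wy":0,"wz":0,"dx":-0.003,"dy":0,"dz":-0.121,"claw":1},{"wx":0,"wy":0,"wz":0,"dx":-0.010,"dy":0,"dz":-0.161,"claw":1},{"wx":0,"wy":0,"wz":0,"dx":-0.022,"dy":0,"dz":-0.199,"claw":1},{"wx":0,"wy":0,"wz":0,"dx":-0.036,"dy":0,"dz":-0.237,"claw":1},{"wx":0,"wy":0,"wz":0,"dx":-0.036,"dy":0,"dz":-0.237,"claw":1}]' 20
```

```text
time: 6.2
eef_pos: [414.4, -218.6, 271.1]
tool_rot: [3.141, 0.005, 3.141]
contact_force: [6.9, 3.1, 1.6]
opening: 15.7
grasp_force: 20.0
```

```bash
python3 -m jog '[{"wx":0,"wy":0,"wz":0,"dx":-0.010,"dy":0,"dz":-0.018,"claw":1},{"wx":0,"wy":0,"wz":0,"dx":-0.019,"dy":0,"dz":-0.035,"claw":1},{"wx":0,"wy":0,"wz":0,"dx":-0.030,"dy":0,"dz":-0.053,"claw":1},{"wx":0,"wy":0,"wz":0,"dx":-0.032,"dy":0,"dz":-0.056,"claw":1},{"wx":0,"wy":0,"wz":0,"dx":-0.032,"dy":0,"dz":-0.056,"claw":1},{"wx":0,"wy":0,"wz":0,"dx":-0.019,"dy":0,"dz":-0.035,"claw":1},{"wx":0,"wy":0,"wz":0,"dx":-0.012,"dy":0,"dz":-0.022,"claw":1},{"wx":0,"wy":0,"wz":0,"dx":-0.010,"dy":0,"dz":-0.018,"claw":1}]' 20; python3 - <<'E'
from station import *
import numpy as np
s=observe();p=s['eef_pos'];print(np.arctan2(p[2]+19-220,557.5-p[0])+np.arctan2(111.2,117.3), s['contact_force'])
E
```

```text
time: 7.2
eef_pos: [416.4, -218.6, 276.9]
tool_rot: [3.14, 0.001, 3.141]
contact_force: [3.8, 3.2, -4.1]
opening: 15.3
grasp_force: 20.0
1.2524232418865444 [ 3.79256928  3.17291726 -4.10323927]
```

```bash
python3 -m jog '[{"wx":0,"wy":0,"wz":0,"dx":0,"dy":0,"dz":0,"claw":-0.5},{"wx":0,"wy":0,"wz":0,"dx":0,"dy":0,"dz":0,"claw":-0.5},{"wx":0,"wy":0,"wz":0,"dx":0,"dy":0,"dz":0,"claw":-0.5},{"wx":0,"wy":0,"wz":0,"dx":0,"dy":0,"dz":0,"claw":-0.5},{"wx":0,"wy":0,"wz":0,"dx":0,"dy":0,"dz":-0.05,"claw":-0.5},{"wx":0,"wy":0,"wz":0,"dx":0,"dy":0,"dz":-0.1,"claw":-0.5},{"wx":0,"wy":0,"wz":0,"dx":0,"dy":0,"dz":-0.2,"claw":-0.5},{"wx":0,"wy":0,"wz":0,"dx":0,"dy":0,"dz":-0.25,"claw":-0.5}]' 20; python3 - <<'E'
from station import *
import cv2
c=camera('scene');cv2.imwrite('pics/d.png',c['color'][:,:,::-1])
E
```

```text
time: 8.2
eef_pos: [416.7, -219.5, 379.4]
tool_rot: [-3.14, 0.002, 3.141]
contact_force: [0.7, 1.1, -0.7]
opening: 68.4
grasp_force: 0.0
```

View pics/d.png

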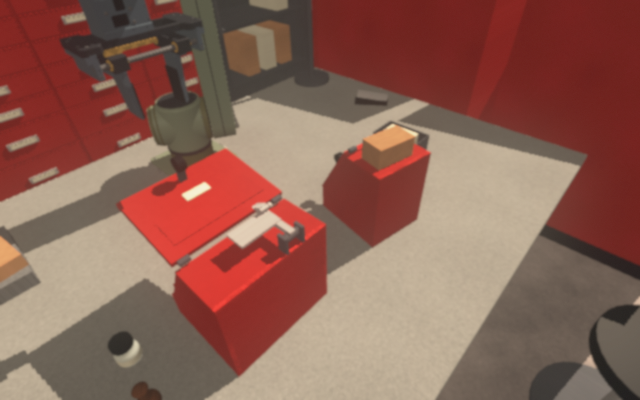

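The flap holds up by itself with the gripper clear of it. While it holds, I'll move above the plate and close the fingers.

```bash
python3 -m jog '[{"wx":0,"wy":0,"wz":0,"dx":0,"dy":0,"dz":0,"claw":1},{"wx":0,"wy":0,"wz":0,"dx":-0.1,"dy":0,"dz":0,"claw":1},{"wx":0,"wy":0,"wz":0,"dx":-0.2,"dy":0,"dz":0,"claw":1},{"wx":0,"wy":0,"wz":0,"dx":-0.3,"dy":0,"dz":0,"claw":1},{"wx":0,"wy":0,"wz":0,"dx":-0.4,"dy":0,"dz":0.03,"claw":1},{"wx":0,"wy":0,"wz":0,"dx":-0.477,"dy":0,"dz":0.1,"claw":1},{"wx":0,"wy":0,"wz":0,"dx":-0.477,"dy":0,"dz":0.17,"claw":1},{"wx":0,"wy":0,"wz":0,"dx":-0.477,"dy":0,"dz":0.17,"claw":1}]' 20; python3 -m jog '[{"wx":0,"wy":0,"wz":0,"dx":0,"dy":0,"dz":0,"claw":1},{"wx":0,"wy":0,"wz":0,"dx":0,"dy":0,"dz":0,"claw":1},{"wx":0,"wy":0,"wz":0,"dx":0,"dy":0,"dz":0,"claw":1},{"wx":0,"wy":0,"wz":0,"dx":0,"dy":0,"dz":0,"claw":1},{"wx":0,"wy":0,"wz":0,"dx":0,"dy":0,"dz":0,"claw":1},{"wx":0,"wy":0,"wz":0,"dx":0,"dy":0,"dz":0,"claw":1},{"wx":0,"wy":0,"wz":0,"dx":0,"dy":0,"dz":0,"claw":1},{"wx":0,"wy":0,"wz":0,"dx":0,"dy":0,"dz":0,"claw":1}]' 20;  python3 - <<'E'
from station import *
import cv2
c=camera('scene');cv2.imwrite('pics/e.png',c['color'][:,:,::-1])
E
```

```text
time: 9.25
eef_pos: [605.8, -218.5, 304.8]
tool_rot: [3.138, -0.008, 3.142]
contact_force: [1.0, 0.5, 0.1]
opening: 0.1
grasp_force: 0.0
time: 10.25
eef_pos: [607.2, -219.2, 309.2]
tool_rot: [3.141, -0.0, 3.141]
contact_force: [-0.3, -0.7, 0.1]
opening: 0.5
grasp_force: 0.0
```

View pics/e.png

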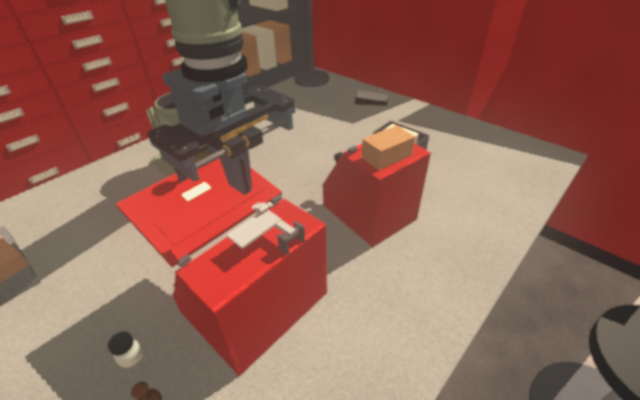

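The flap is still up after more than 2 s. The closed fingers, tip at (245,190), stand over the plate at (255,230). Now I'll press it.

```bash
python3 -m jog '[{"wx":0,"wy":0,"wz":0,"dx":0,"dy":0,"dz":0.07,"claw":1},{"wx":0,"wy":0,"wz":0,"dx":0,"dy":0,"dz":0.14,"claw":1},{"wx":0,"wy":0,"wz":0,"dx":0,"dy":0,"dz":0.155,"claw":1},{"wx":0,"wy":0,"wz":0,"dx":0,"dy":0,"dz":0.165,"claw":1},{"wx":0,"wy":0,"wz":0,"dx":0,"dy":0,"dz":0.175,"claw":1},{"wx":0,"wy":0,"wz":0,"dx":0,"dy":0,"dz":0.183,"claw":1},{"wx":0,"wy":0,"wz":0,"dx":0,"dy":0,"dz":0.187,"claw":1},{"wx":0,"wy":0,"wz":0,"dx":0,"dy":0,"dz":0.187,"claw":1}]' 20; python3 -m jog '[{"wx":0,"wy":0,"wz":0,"dx":0,"dy":0,"dz":0,"claw":1},{"wx":0,"wy":0,"wz":0,"dx":0,"dy":0,"dz":0,"claw":1},{"wx":0,"wy":0,"wz":0,"dx":0,"dy":0,"dz":0,"claw":1},{"wx":0,"wy":0,"wz":0,"dx":0,"dy":0,"dz":0,"claw":1},{"wx":0,"wy":0,"wz":0,"dx":0,"dy":0,"dz":0,"claw":1},{"wx":0,"wy":0,"wz":0,"dx":0,"dy":0,"dz":0,"claw":1},{"wx":0,"wy":0,"wz":0,"dx":0,"dy":0,"dz":0,"claw":1},{"wx":0,"wy":0,"wz":0,"dx":0,"dy":0,"dz":0,"claw":1}]' 20;  python3 - <<'E'
from station import *
import cv2
c=camera('scene');cv2.imwrite('pics/f.png',c['color'][:,:,::-1])
E
```

```text
time: 11.3
eef_pos: [607.2, -219.2, 234.5]
tool_rot: [3.142, 0.0, 3.141]
contact_force: [-0.4, 0.7, 0.3]
opening: 0.7
grasp_force: 0.0
time: 12.3
eef_pos: [607.2, -219.2, 234.4]
tool_rot: [3.141, 0.0, 3.141]
contact_force: [0.0, -0.2, -0.5]
opening: 0.5
grasp_force: 0.0
```

View pics/f.png

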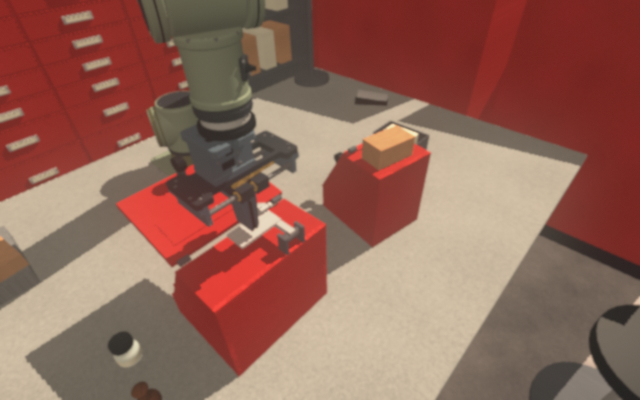

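No contact: the fingertip at about (252,222) seems to be in front of the plate. I'll re-measure the plate's own pixels.

```bash
python3 - <<'E'
import numpy as np,cv2
for n,poly in (('top',None),('scene',None)):
    c=np.load(f'c_{n}.npz');K=c['camera_matrix'];z=c['range_z'];C=c['color'].astype(int);T=c['T']
    v,u=np.mgrid[:400,:640]
    p=np.stack([(u-K[0,2])/K[0,0]*z,(v-K[1,2])/K[1,1]*z,z],-1)@T[:3,:3].T+T[:3,3]
    ray=np.stack([(u-K[0,2])/K[0,0],(v-K[1,2])/K[1,1],np.ones_like(z)],-1)@T[:3,:3].T
    q=T[:3,3]+ray*((247-T[2,3])/ray[...,2])[...,None]
    g=(C[...,1]>95)&(abs(p[...,0]-610)<60)&(abs(p[...,1]+220)<100)&(z>0)
    if n=='top': m=g&(u>414)&(u<445)&(v>165)&(v<198)
    else: m=g&(u>226)&(u<300)&(v>205)&(v<250)
    a=p[m];b=q[m]
    for l,w in(('depth',a),('ray',b)): print(n,l,len(w),np.percentile(w[:,:2],[0,2,50,98,100],axis=0).round(0).tolist(),np.median(w[:,2]).round(1))
    h=a[:,2];print(' z pct',np.percentile(h,[2,25,75,98]).round(1))
    t=np.array([607.2,-219.2,234.4]);k=K@(T[:3,:3].T@(t-T[:3,3]));print(' tip px',k[:2]/k[2])
    for cc in [(587.5,-252.5),(627.5,-252.5),(607.5,-220.5),(587.5,-188.5)]:
        k=K@(T[:3,:3].T@(np.array([*cc,247])-T[:3,3]));print(cc,(k[:2]/k[2]).round(1))
E
```

```text
top depth 588 [[588.0, -266.0], [588.0, -265.0], [609.0, -229.0], [635.0, -203.0], [635.0, -202.0]] 247.4
top ray 588 [[588.0, -254.0], [588.0, -253.0], [607.0, -228.0], [629.0, -203.0], [629.0, -203.0]] 247.0
 z pct [210.2 246.3 248.3 250.4]
 tip px [421.48428825 183.06445088]
(587.5, -252.5) [440.9 192.2]
(627.5, -252.5) [440.2 171.5]
(607.5, -220.5) [423.9 181.9]
(587.5, -188.5) [407.6 192.4]
scene depth 1441 [[550.0, -252.0], [553.0, -251.0], [611.0, -198.0], [663.0, -144.0], [667.0, -140.0]] 246.6
scene ray 1441 [[566.0, -254.0], [578.0, -252.0], [613.0, -200.0], [667.0, -166.0], [671.0, -155.0]] 247.0
 z pct [209.9 245.1 247.3 252. ]
 tip px [249.89648939 234.32726158]
(587.5, -252.5) [225.  234.3]
(627.5, -252.5) [240.4 246.6]
(607.5, -220.5) [248.3 229.5]
(587.5, -188.5) [255.4 214. ]
```

```bash
python3 - <<'E'
from station import *
import cv2
import numpy as np
a=cv2.imread('pics/f.png')[160:260,180:330]
c=camera('top');b=c['color'][140:240,340:490,::-1]
cv2.imwrite('pics/g.png',cv2.resize(np.hstack([a,b]),(800,267),interpolation=2))
s=observe();print(s['contact_force'],s['eef_pos'])
E
```

```text
[ 0.78482675 -0.58530519  0.59310847] [ 607.23406818 -219.1517378   234.41156383]
```

View pics/g.png

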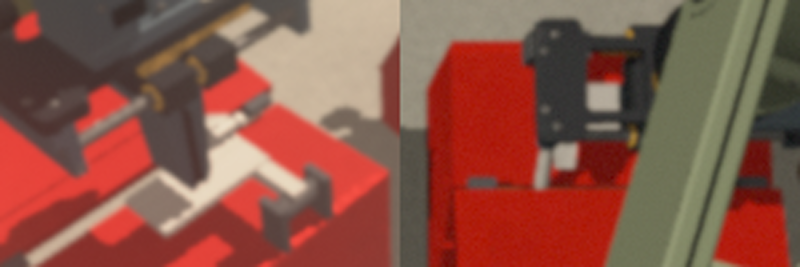

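The fingertip is at the plate, but there is no force. I'll press a little deeper and watch the force.

```bash
python3 -m jog '[{"wx":0,"wy":0,"wz":0,"dx":0,"dy":0,"dz":0.002,"claw":1},{"wx":0,"wy":0,"wz":0,"dx":0,"dy":0,"dz":0.004,"claw":1},{"wx":0,"wy":0,"wz":0,"dx":0,"dy":0,"dz":0.006,"claw":1},{"wx":0,"wy":0,"wz":0,"dx":0,"dy":0,"dz":0.008,"claw":1},{"wx":0,"wy":0,"wz":0,"dx":0,"dy":0,"dz":0.01,"claw":1},{"wx":0,"wy":0,"wz":0,"dx":0,"dy":0,"dz":0.01,"claw":1},{"wx":0,"wy":0,"wz":0,"dx":0,"dy":0,"dz":0.01,"claw":1},{"wx":0,"wy":0,"wz":0,"dx":0,"dy":0,"dz":0.01,"claw":1}]' 20;  python3 - <<'E'
from station import *
import cv2
import numpy as np
c=camera('scene');T,K=c['T'],c['camera_matrix'];z=c['range_z'];C=c['color'].astype(int)
v,u=np.mgrid[:400,:640]
p=np.stack([(u-K[0,2])/K[0,0]*z,(v-K[1,2])/K[1,1]*z,z],-1)@T[:3,:3].T+T[:3,3]
for uu,vv in[(236,234),(240,238),(245,238),(250,235),(255,232),(262,230),(268,225),(200,195),(150,210)]: print(uu,vv,C[vv,uu],p[vv,uu].round(0))
E
```

```text
time: 13.4
eef_pos: [607.3, -219.1, 230.5]
tool_rot: [3.142, 0.0, 3.141]
contact_force: [0.2, 0.2, -0.3]
opening: 0.5
grasp_force: 0.0
236 234 [141 120 107] [ 602. -241.  249.]
240 238 [139 118 106] [ 611. -241.  246.]
245 238 [140 119 107] [ 619. -237.  248.]
250 235 [139 119 106] [ 621. -227.  249.]
255 232 [223 204 181] [ 619. -216.  246.]
262 230 [229 212 188] [ 625. -206.  247.]
268 225 [231 215 191] [ 624. -192.  247.]
200 195 [74 52 50] [ 626. -290.  375.]
150 210 [229  72  62] [ 436. -303.  245.]
```

```bash
python3 - <<'E'
from station import *
import cv2
import numpy as np
c=camera('scene');T,K=c['T'],c['camera_matrix'];z=c['range_z'];C=c['color'].astype(int)
v,u=np.mgrid[:400,:640]
p=np.stack([(u-K[0,2])/K[0,0]*z,(v-K[1,2])/K[1,1]*z,z],-1)@T[:3,:3].T+T[:3,3]
for vv in range(196,240,3):
    print(vv,[f"{uu}:{C[vv,uu].sum()//3}:{p[vv,uu].round(0).astype(int).tolist()}" for uu in (240,246,250,254,258)])
s=observe();print(s['joint_pos'],s['eef_pos'],s['joint_efforts'])
im=c['color'][180:260,200:320,::-1];cv2.imwrite('pics/h.png',cv2.resize(im,(720,480),interpolation=2))
E
```

```text
196 ['240:73:[644, -244, 354]', '246:62:[645, -236, 349]', '250:63:[645, -230, 346]', '254:69:[624, -209, 321]', '258:111:[537, -143, 230]']
199 ['240:91:[643, -245, 349]', '246:63:[645, -237, 345]', '250:63:[645, -230, 340]', '254:74:[624, -210, 316]', '258:119:[541, -147, 228]']
202 ['240:87:[643, -246, 344]', '246:63:[644, -237, 339]', '250:68:[621, -216, 311]', '254:77:[623, -210, 309]', '258:150:[572, -168, 252]']
205 ['240:71:[621, -233, 317]', '246:74:[625, -226, 315]', '250:60:[623, -218, 308]', '254:77:[625, -212, 305]', '258:196:[584, -178, 259]']
208 ['240:75:[617, -233, 308]', '246:76:[624, -226, 308]', '250:61:[622, -219, 302]', '254:75:[625, -213, 300]', '258:151:[587, -181, 255]']
211 ['240:76:[614, -232, 300]', '246:77:[625, -228, 304]', '250:63:[623, -220, 298]', '254:76:[624, -214, 294]', '258:109:[587, -182, 249]']
214 ['240:75:[612, -232, 292]', '246:77:[624, -229, 298]', '250:68:[622, -220, 290]', '254:72:[624, -215, 288]', '258:108:[591, -186, 248]']
217 ['240:76:[608, -231, 283]', '246:77:[626, -231, 294]', '250:71:[624, -223, 288]', '254:69:[624, -216, 282]', 
[... 570 characters left out ...]
8:186:[618, -209, 246]']
232 ['240:121:[603, -234, 248]', '246:121:[608, -226, 246]', '250:105:[615, -223, 248]', '254:177:[618, -217, 246]', '258:212:[625, -215, 249]']
235 ['240:121:[607, -237, 247]', '246:121:[614, -231, 247]', '250:121:[619, -227, 247]', '254:187:[625, -223, 248]', '258:177:[627, -217, 245]']
238 ['240:121:[612, -241, 246]', '246:121:[620, -235, 247]', '250:136:[624, -231, 247]', '254:169:[628, -226, 245]', '258:98:[604, -203, 210]']
[-3.64275478e-01  4.13738005e-01  1.31815673e+00  4.85770776e-05
  1.40965335e+00 -1.93475354e+00] [ 607.24565165 -219.2118233   230.44298949] [-1.44726300e-04 -4.73577046e+01 -2.43147719e+01 -6.02553575e-02
  5.95891499e-02  1.20186570e-05]
```

View pics/h.png

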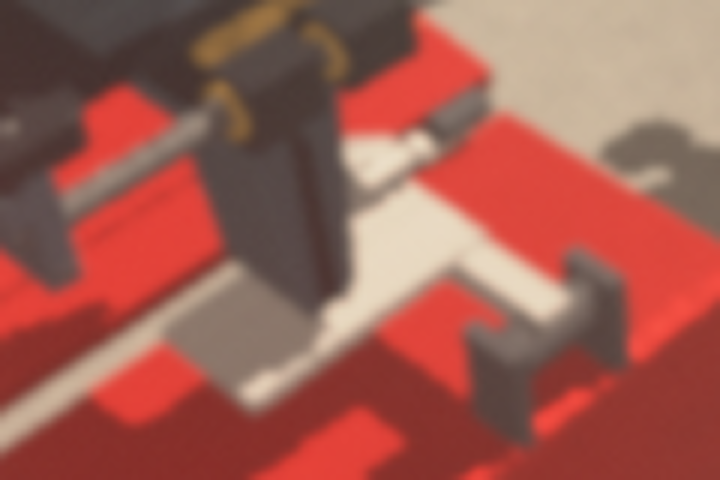

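The fingertips actually sit about 6 mm above the plate: the picture shows the finger's end at about z=253, in front of the plate at 247. I'll lower slowly while watching the force.

```bash
python3 -m jog '[{"wx":0,"wy":0,"wz":0,"dx":0,"dy":0,"dz":0.005,"claw":1},{"wx":0,"wy":0,"wz":0,"dx":0,"dy":0,"dz":0.01,"claw":1},{"wx":0,"wy":0,"wz":0,"dx":0,"dy":0,"dz":0.015,"claw":1},{"wx":0,"wy":0,"wz":0,"dx":0,"dy":0,"dz":0.02,"claw":1},{"wx":0,"wy":0,"wz":0,"dx":0,"dy":0,"dz":0.025,"claw":1},{"wx":0,"wy":0,"wz":0,"dx":0,"dy":0,"dz":0.025,"claw":1},{"wx":0,"wy":0,"wz":0,"dx":0,"dy":0,"dz":0.025,"claw":1},{"wx":0,"wy":0,"wz":0,"dx":0,"dy":0,"dz":0.025,"claw":1}]' 20
```

```text
time: 14.5
eef_pos: [607.2, -219.2, 222.6]
tool_rot: [-3.141, 0.002, 3.141]
contact_force: [-2.8, 2.2, 7.8]
opening: 0.5
grasp_force: 4.0
```

```bash
python3 -m jog '[{"wx":0,"wy":0,"wz":0,"dx":0,"dy":0,"dz":0,"claw":1},{"wx":0,"wy":0,"wz":0,"dx":0,"dy":0,"dz":0,"claw":1},{"wx":0,"wy":0,"wz":0,"dx":0,"dy":0,"dz":0,"claw":1},{"wx":0,"wy":0,"wz":0,"dx":0,"dy":0,"dz":0,"claw":1},{"wx":0,"wy":0,"wz":0,"dx":0,"dy":0,"dz":0,"claw":1},{"wx":0,"wy":0,"wz":0,"dx":0,"dy":0,"dz":0,"claw":1},{"wx":0,"wy":0,"wz":0,"dx":0,"dy":0,"dz":0,"claw":1},{"wx":0,"wy":0,"wz":0,"dx":0,"dy":0,"dz":0,"claw":1}]' 20
cat > h.py <<'E'
from station import *
import cv2
import numpy as np
def look():
    c=camera('scene');T,K=c['T'],c['camera_matrix'];z=c['range_z'];C=c['color'].astype(int)
    v,u=np.mgrid[:400,:640]
    p=np.stack([(u-K[0,2])/K[0,0]*z,(v-K[1,2])/K[1,1]*z,z],-1)@T[:3,:3].T+T[:3,3]
    red=(C[...,0]>100)&(C[...,1]<90)&(C[...,2]<90)
    m=red&(z>0)&(p[...,0]>300)&(p[...,0]<545)&(p[...,1]>-345)&(p[...,1]<-95)&(p[...,2]>20)
    q=p[m]; 
    if len(q)>50: k=np.polyfit(q[:,0],q[:,2],1);print('flap pts',len(q),'slope',k[0].round(3),'angle',(np.pi/3-np.arctan(k[0])).round(3))
    else: print('flap pts',len(q))
    m=(C[...,1]>85)&(abs(p[...,0]-607)<20)&(abs(p[...,1]+220)<31)&(p[...,2]>220)&(p[...,2]<256)&(u<290)
    print('plate z',np.percentile(p[m][:,2],[5,50,95]).round(1),m.sum());return c
E
python3 -c "
from h import *
c=look();cv2.imwrite('pics/i.png',c['color'][:,:,::-1]);s=observe();print(s['contact_force'],s['ft_torque'],s['grasp_force'])"
```

```text
time: 15.5
eef_pos: [607.1, -219.2, 222.6]
tool_rot: [-3.141, 0.002, 3.141]
contact_force: [-3.0, 2.0, 7.9]
opening: 0.5
grasp_force: 4.0
flap pts 4473 slope -0.319 angle 1.356
plate z [245.3 246.6 249.1] 423
[-3.20936697  0.53974498  7.56648783] [0.1198988  0.41741552 0.07533286] 3.966893609431281
```

```bash
python3 - <<'E'
from h import *
c=camera('scene');T,K=c['T'],c['camera_matrix'];z=c['range_z'];C=c['color'].astype(int)
np.savez('c_now',**c)
v,u=np.mgrid[:400,:640]
p=np.stack([(u-K[0,2])/K[0,0]*z,(v-K[1,2])/K[1,1]*z,z],-1)@T[:3,:3].T+T[:3,3]
d=(C.max(-1)<115)&(z>0)&(p[...,2]>215)&(p[...,2]<420)&(u<300)&(u>120)&(p[...,0]>480)
for zl in range(225,420,10):
    q=p[d&(p[...,2]>=zl)&(p[...,2]<zl+10)]
    if len(q):
        h,_=np.histogram(q[:,1],bins=range(-340,-100,20));print(zl,len(q),np.percentile(q[:,0],[2,98]).round(0),h)
pr=lambda t:(lambda k:(k[:2]/k[2]).round(1))(K@(T[:3,:3].T@(np.array(t)-T[:3,3])))
print(pr([190.4,542,189]),pr(observe()['eef_pos']))
c=np.load('c_scene.npz');z0=c['range_z'];C0=c['color'];q=np.stack([(u-K[0,2])/K[0,0]*z0,(v-K[1,2])/K[1,1]*z0,z0],-1)@T[:3,:3].T+T[:3,3]
m=(abs(q[...,0]-190)<60)&(abs(q[...,1]-542)<90)&(q[...,2]>150)&(z0>0);print('start: lowest gripper z',np.percentile(q[m][:,2],[0,1,5,20]).round(1),q[m][:, :2].min(0),q[m][:,:2].max(0))
E
```

```text
225 74 [557. 668.] [12 11  0  0  1  0  0 40  9  1  0]
235 75 [654. 668.] [ 0  0  0  0  0  0  0 44 21 10  0]
245 40 [590. 660.] [ 0  0  0  0  0 22 13  4  0  1  0]
255 78 [594. 625.] [ 0  0  0  0  0 57 21  0  0  0  0]
265 89 [598. 625.] [ 0  0  0  0  0 64 25  0  0  0  0]
275 92 [597. 625.] [ 0  0  0  0  0 63 29  0  0  0  0]
285 109 [597. 625.] [ 0  0  0  0  0 73 36  0  0  0  0]
295 103 [601. 625.] [ 0  0  0  0  0 60 43  0  0  0  0]
305 39 [614. 625.] [ 0  0  0  0  0 24 15  0  0  0  0]
315 7 [624. 627.] [0 0 0 0 5 0 2 0 0 0 0]
325 242 [577. 645.] [ 0 46 23  0 51 29 24  6  0 63  0]
335 458 [579. 645.] [  0  21  25   0  74  55  77  15  44 147   0]
345 408 [604. 645.] [  0  61  28   0  50  96 100  28   0  39   6]
355 636 [587. 645.] [  0 122  56  44  52  56  55  53 103  79  16]
365 1975 [574. 644.] [  0 285 542 293  91  79  69  48 110 352 106]
375 432 [594. 631.] [  0   0   0 133 111 116  72   0   0   0   0]
385 333 [592. 629.] [  0   0   0 132  55  74  72   0   0   0   0]
395 371 [588. 630.] [  0   0   0 141  75  95  60   0   0   0   0]
405 153 [586. 629.] [  0   0   0 123  20  10   0   0   0   0   0]
415 211 [579. 645.] [ 0  0  0 98 42 44 27  0  0  0  0]
[345.1  67.7] [250.9 239.2]
start: lowest gripper z [213.5 217.8 235.7 293.8] [130.18966364 452.06373165] [249.95576579 630.33138896]
```

The real fingertips end about 24 mm short of the reported TCP, both at the start and now, so they have only just reached the plate. I'll press another 6 mm.

```bash
python3 -m jog '[{"wx":0,"wy":0,"wz":0,"dx":0,"dy":0,"dz":0.003,"claw":1},{"wx":0,"wy":0,"wz":0,"dx":0,"dy":0,"dz":0.006,"claw":1},{"wx":0,"wy":0,"wz":0,"dx":0,"dy":0,"dz":0.009,"claw":1},{"wx":0,"wy":0,"wz":0,"dx":0,"dy":0,"dz":0.012,"claw":1},{"wx":0,"wy":0,"wz":0,"dx":0,"dy":0,"dz":0.015,"claw":1},{"wx":0,"wy":0,"wz":0,"dx":0,"dy":0,"dz":0.015,"claw":1},{"wx":0,"wy":0,"wz":0,"dx":0,"dy":0,"dz":0.015,"claw":1},{"wx":0,"wy":0,"wz":0,"dx":0,"dy":0,"dz":0.015,"claw":1}]' 20; python3 -c "
from h import *
look();s=observe();print(s['contact_force'],s['ft_torque'])"
```

```text
time: 16.6
eef_pos: [605.9, -219.2, 214.8]
tool_rot: [3.141, -0.003, 3.141]
contact_force: [-6.1, 1.0, 4.7]
opening: 0.6
grasp_force: 3.1
flap pts 2830 slope -0.017 angle 1.064
plate z [232.  237.1 241.8] 424
[-5.36077581  0.29559099  6.29274288] [0.06645581 0.94078728 0.01046115]
```

The plate is down 10 mm and the flap is sinking. I'll hold here.

```bash
python3 -m jog '[{"wx":0,"wy":0,"wz":0,"dx":0,"dy":0,"dz":0.003,"claw":1},{"wx":0,"wy":0,"wz":0,"dx":0,"dy":0,"dz":0.003,"claw":1},{"wx":0,"wy":0,"wz":0,"dx":0,"dy":0,"dz":0.003,"claw":1},{"wx":0,"wy":0,"wz":0,"dx":0,"dy":0,"dz":0.003,"claw":1},{"wx":0,"wy":0,"wz":0,"dx":0,"dy":0,"dz":0.003,"claw":1},{"wx":0,"wy":0,"wz":0,"dx":0,"dy":0,"dz":0.003,"claw":1},{"wx":0,"wy":0,"wz":0,"dx":0,"dy":0,"dz":0.003,"claw":1},{"wx":0,"wy":0,"wz":0,"dx":0,"dy":0,"dz":0.003,"claw":1}]' 20; python3 -c "
from h import *
look();s=observe();print(s['contact_force'],s['ft_torque'])"
```

```text
time: 17.65
eef_pos: [605.8, -219.2, 213.5]
tool_rot: [3.141, -0.003, 3.141]
contact_force: [-6.0, 0.0, 5.0]
opening: 0.2
grasp_force: 3.3
flap pts 410 slope -0.365 angle 1.397
plate z [229.7 235.7 239.9] 397
[-5.64983178 -0.07796145  5.51907213] [0.148916   1.014875   0.05788956]
```

```bash
python3 -m jog '[{"wx":0,"wy":0,"wz":0,"dx":0,"dy":0,"dz":0,"claw":1},{"wx":0,"wy":0,"wz":0,"dx":0,"dy":0,"dz":0,"claw":1},{"wx":0,"wy":0,"wz":0,"dx":0,"dy":0,"dz":0,"claw":1},{"wx":0,"wy":0,"wz":0,"dx":0,"dy":0,"dz":0,"claw":1},{"wx":0,"wy":0,"wz":0,"dx":0,"dy":0,"dz":0,"claw":1},{"wx":0,"wy":0,"wz":0,"dx":0,"dy":0,"dz":0,"claw":1},{"wx":0,"wy":0,"wz":0,"dx":0,"dy":0,"dz":0,"claw":1},{"wx":0,"wy":0,"wz":0,"dx":0,"dy":0,"dz":0,"claw":1}]' 20; python3 -m jog '[{"wx":0,"wy":0,"wz":0,"dx":0,"dy":0,"dz":-0.02,"claw":1},{"wx":0,"wy":0,"wz":0,"dx":0,"dy":0,"dz":-0.04,"claw":1},{"wx":0,"wy":0,"wz":0,"dx":0,"dy":0,"dz":-0.08,"claw":1},{"wx":0,"wy":0,"wz":0,"dx":0,"dy":0,"dz":-0.14,"claw":1},{"wx":0,"wy":0,"wz":0,"dx":0,"dy":0,"dz":-0.24,"claw":1},{"wx":0,"wy":0,"wz":0,"dx":0,"dy":0,"dz":-0.34,"claw":1},{"wx":0,"wy":0,"wz":0,"dx":0,"dy":0,"dz":-0.4,"claw":1},{"wx":0,"wy":0,"wz":0,"dx":0,"dy":0,"dz":-0.4,"claw":1}]' 20
python3 -m jog '[{"wx":0,"wy":0,"wz":0,"dx":0.05,"dy":0.1,"dz":0,"claw":1},{"wx":0,"wy":0,"wz":0,"dx":0.1,"dy":0.2,"dz":0,"claw":1},{"wx":0,"wy":0,"wz":0,"dx":0.15,"dy":0.3,"dz":0,"claw":1},{"wx":0,"wy":0,"wz":0,"dx":0.2,"dy":0.4,"dz":0,"claw":1},{"wx":0,"wy":0,"wz":0,"dx":0.25,"dy":0.5,"dz":0,"claw":1},{"wx":0,"wy":0,"wz":0,"dx":0.3,"dy":0.6,"dz":0,"claw":1},{"wx":0,"wy":0,"wz":0,"dx":0.3,"dy":0.6,"dz":0,"claw":1},{"wx":0,"wy":0,"wz":0,"dx":0.3,"dy":0.6,"dz":0,"claw":1}]' 20
python3 - <<'E'
from h import *
look()
c=camera('top');a=np.load('c_top.npz')
z,z0=c['range_z'],a['range_z'];m=(slice(215,270),slice(355,460));d=z[m]-z0[m];print('flap depth change pct',np.percentile(d,[2,25,50,75,98]).round(1))
m=(slice(195,260),slice(190,265));d=z[m]-z0[m];print('narrow',np.percentile(d,[2,25,50,75,98]).round(1))
cv2.imwrite('pics/j.png',c['color'][:,:,::-1])
E
```

```text
time: 18.7
eef_pos: [605.8, -219.2, 213.5]
tool_rot: [3.141, -0.003, 3.141]
contact_force: [-6.3, -0.1, 5.4]
opening: 0.7
grasp_force: 3.3
time: 19.7
eef_pos: [608.2, -219.4, 375.9]
tool_rot: [-3.14, 0.005, 3.141]
contact_force: [-0.2, -0.8, -0.2]
opening: 0.7
grasp_force: 0.0
time: 20.7
eef_pos: [487.3, 20.6, 372.5]
tool_rot: [-3.141, -0.001, -3.142]
contact_force: [0.6, -0.6, -0.0]
opening: 0.3
grasp_force: 0.0
flap pts 387 slope 0.565 angle 0.533
plate z [245.7 247.  248.2] 655
flap depth change pct [-7.69e+02 -2.40e+00 -4.00e-01  1.30e+00  4.80e+00]
narrow [-769.3 -670.  -611.5 -556.4 -537.4]
```

View pics/j.png

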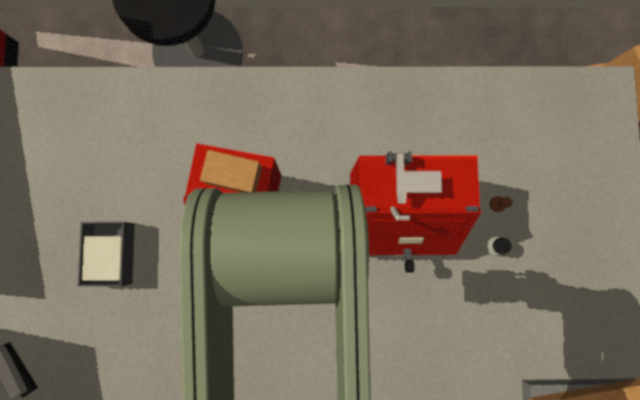

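The wide flap is shut: its grip is back at (409,264) and its depth matches the start picture. The plate has sprung back, and the arm is clear of everything. The robot never touched the narrow locker, whose flap the arm hides in this view.

```bash
python3 -c "
from station import *
print(hand_in())"
```

```text
the job is handed in; nothing more can be done
None
```

I raised the wide flap until the stay locked, and it held by itself for over 2 s. I then pressed the release plate, the flap sank fully shut, and I handed the job in; the robot never touched the narrow locker, though the arm hid its flap in the last picture.

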